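Lids back on the kitchen jars

ROBOT

A 7-joint arm with a two-finger parallel gripper is mounted at the origin on the work surface. World frame = base frame: x ahead of the robot, y to its left, z up, the work surface at z = 0. Lengths are in m, angles in rad, forces in N, time in s.
With the tool pointing down it reaches from about 0.425 to 0.875 m from the base axis. Payload 4.7 kg.
Tool frame: the origin (TCP) lies at the very end of the fingers, on their centre line; the grasp point (between the pads) lies 19 mm behind it; z points along the fingers, y is the line along which they close (so a half turn about z gives the same grasp; the last joint's range is limited). The gripper opens to 85 mm and grips with 20 to 120 N. Pads are 22 mm wide; open, the fingers measure 114 mm over their backs; the gripper's body (76 mm by 85 mm) begins 54 mm behind the grasp point. The pads swing forward as they close: fully open they stand 13 mm farther back than shut.
Start: joints at [-1.272, 0.321, -0.07, 1.45, 0.023, 1.371, -0.057], TCP at [0.183, 0.624, 0.231] pointing down, gripper open.
Joint ranges: [-2.86, 2.86], [-0.3, 2.09], [-1.38, 1.24], [0.06, 2.45], [-1.56, 4.7], [0.09, 2.05], [-2.69, 2.69]. Speed limits (rad/s): [2.57, 2.57, 3.14, 3.14, 3.14, 3.14, 3.14].

INTERFACE

Orientations are given as a unit quaternion [x, y, z, w].
In Python, from cell import ctrl gives the robot as it stands. The module is installed in compiled form; this text tells all that it offers. Calls block until the motion is done:
- ctrl.movep(position, orientation): joint-space move of the TCP to a pose.
- ctrl.move_linear(position, ori=None, max_speed=0.15, stop_force=None): straight line of the TCP; ori=None keeps the orientation; max_speed is the mean speed in m/s. With stop_force (N) it stops when the force on the tool has changed by that much, and returns True; else False.
- ctrl.move_j(angles): joint-space move.
- ctrl.gripper_to(opening, strength=None): finger opening in m; strength is the grip in N (None keeps the last); returns when the fingers have stopped.
- ctrl.sleep(seconds).
- ctrl.solve_ik(position, orientation): joint angles nearest the present ones, or None.
- ctrl.capture(name): name is "side" or "top" or "wrist"; returns the picture (384x512x3 uint8, red, green, blue); there is no depth.
- ctrl.camera_params(name): a dict with "fov_y" (degrees; the focal length in pixels is half the picture's height over the tangent of half this angle, whatever the lens; pixels are square), "cx", "cy" (the principal point, pixels), "k1" (the pictures are not rectified: a ray, as slopes to the right and down, at radius r is drawn at 1 + k1 r^2 times it, then the intrinsics apply), "rvec" (rotation vector, rad) and "tvec" (3), from world to camera coordinates, as OpenCV has them. Camera axes: x right, y down, z forward; pixel columns grow to the right and rows downward; lengths in m; the calibration is good to about 2 mm. A picture is of the moment at which its call begins: read the wrist's pose just before it. camera_params takes no time and is no camera call; for the wrist camera it gives the pose at the moment of the call.
A pose or a line that the arm cannot do raises ctrl.IKError and nothing moves.
- ctrl.hand_in(): hands the job in; it is judged then, once.
Trained networks look in the newest picture that a camera, given by its name, has taken for a name from the list of things; names that differ only in an ending like _2 or _b are one class to them, and where a whole thing is asked for, a point or a joint stands for the part that bears it (a point fixed in the world has none). Each returns a list of dicts, best first, with "conf" (0 to 1); they miss things now and then, are a little off and sometimes report something else, mostly with a low value. They report only what shows in the picture. A call takes as long as a camera call. They do not tell look-alikes from the thing itself.
- ctrl.cut_out(query, camera): "pixels" (384x512 bool, what is visible of it) and "bbox" ([left, top, right, bottom] in pixels, round what is visible of it).
Readings, each from a call of its own:
- ctrl.get_t(): time.
- ctrl.get_q(): joint angles.
- ctrl.get_joint_velocities(): joint speeds.
- ctrl.get_joint_torque(): joint torques, N m.
- ctrl.get_tool_pos(): TCP position.
- ctrl.get_tcp_rot(): TCP orientation.
- ctrl.get_wrist_force(): force on the tool from outside, world axes, zero at the start.
- ctrl.get_wrist_torque(): the same for the moment, N m.
- ctrl.get_opening(): finger opening in m.
- ctrl.get_gripper_force(): force on a finger pad.
Only numpy, scipy, OpenCV 4.12 (cv2) and the standard library are available. Lean on these libraries where they do the work, as an engineer would, in place of code of your own. Each camera call takes 0.05 s, during which the arm holds its last target. There are 200 camera calls.

TASK

The storage jars are washed and dry: put each wooden lid back on the jar it fits (large round, small round, square and oblong), fully home on the rim and squared up with the jar, and let go. Set the lids down rather than dropping them, leave the jars standing where they are, and do not knock over the tumbler or the pepper mill.

Things in the scene. Friction and masses are not known exactly. Their poses are not given: they have to be found in the camera images.
- lid_large: The large round lid: light wood plate 124 mm across and 10 mm thick, under it a pale plug 96 mm across, 10 mm deep, on top at its centre a round knob 26 mm across and 24 mm high; 44 mm high in all, 70 to 240 g. Lies loose on the worktop, knob up, standing on its plug. Origin: centre of the plug's underside; z up through the knob.
- lid_small: The small round lid: light wood plate 90 mm across and 10 mm thick, under it a pale plug 62 mm across, 10 mm deep, on top at its centre a round knob 26 mm across and 24 mm high; 44 mm high in all, 70 to 240 g. Lies loose on the worktop, knob up, standing on its plug. Origin: centre of the plug's underside; z up through the knob.
- lid_square: The square lid: light wood plate 100 x 100 mm and 10 mm thick, under it a pale plug 72 x 72 mm, 10 mm deep, on top at its centre a square knob 24 x 24 mm whose sides run along the lid's and 24 mm high; 44 mm high in all, 70 to 240 g. Lies loose on the worktop, knob up, standing on its plug. Origin: centre of the plug's underside; z up through the knob.
- lid_oblong: The oblong lid: light wood plate 128 mm (its x) x 84 mm (its y) and 10 mm thick, under it a pale plug 100 x 56 mm, 10 mm deep, on top at its centre a bar knob 44 mm long (along x), 22 mm wide (along y) and 24 mm high; 44 mm high in all, 70 to 240 g. Lies loose on the worktop, knob up, standing on its plug. Origin: centre of the plug's underside; z up through the knob.
- jar_large: The large round jar: open, empty white ceramic, outside round, 120 mm across, 95 mm high, straight walls 6 mm thick, so its lid's plug drops in with 6 mm play all round and its lid's plate then rests on the rim (lid origin 10 mm below the rim). Loose, standing upright, 0.33 to 0.7 kg. Origin: centre of its underside; z up.
- jar_small: The small round jar: open, empty white ceramic, outside round, 86 mm across, 70 mm high, straight walls 6 mm thick, so its lid's plug drops in with 6 mm play all round and its lid's plate then rests on the rim (lid origin 10 mm below the rim). Loose, standing upright, 0.33 to 0.7 kg. Origin: centre of its underside; z up.
- jar_square: The square jar: open, empty white ceramic, outside 96 x 96 mm, 85 mm high, straight walls 6 mm thick, so its lid's plug drops in with 6 mm play all round and its lid's plate then rests on the rim (lid origin 10 mm below the rim). Loose, standing upright, 0.33 to 0.7 kg. Origin: centre of its underside; z up.
- jar_oblong: The oblong jar: open, empty white ceramic, outside 124 mm (its x) x 80 mm (its y), 60 mm high, straight walls 6 mm thick, so its lid's plug drops in with 6 mm play all round and its lid's plate then rests on the rim (lid origin 10 mm below the rim). Loose, standing upright, 0.33 to 0.7 kg. Origin: centre of its underside; z up.
- tumbler: A drinking glass among the jars, 72 mm across, 100 mm high. Origin: centre of its underside; z up. Not part of the job.
- pepper_mill: A turned dark wooden pepper mill among the jars, 54 mm across, 122 mm high, the tallest thing standing loose on the worktop within reach. Origin: centre of its underside; z up. Not part of the job.
There are look-alikes about, which are no part of the job. What is shaped like the lid_small but yellow is not meant.

How it is judged:
By the outcome, as a careful person would: the job done as asked, in the order asked, and still so for the second after the job is handed in, with the robot touching nothing.
It also fails if it takes over 120 s, if anything falls off the work surface, if the arm or the gripper's body presses on something with over 40 N, if the wrist force passes 120 N, or if a joint passes its speed limit or range.

## Working session

There is one attempt and no reset: what is moved stays moved. The work goes in short steps, each a Python script; the robot and the scene stay as the last script left them, time stands still between calls to the robot, and variables do not carry over. Pictures are saved under pics/ and viewed, at most 14 in all, crops included, and the job is handed in when it is done.

```bash
mkdir -p pics; python3 - <<'E'
from cell import ctrl
import cv2
for n in("side","top"):
    im=ctrl.capture(n); cv2.imwrite(f"pics/{n}0.png",cv2.resize(im[:,:,::-1],(800,600),interpolation=cv2.INTER_CUBIC)); print(n,ctrl.camera_params(n))
    for q in "lid_large lid_small lid_square lid_oblong jar_large jar_small jar_square jar_oblong tumbler pepper_mill".split():
        print(n,q,[(round(d['conf'],2),[int(v) for v in d['bbox']],int(d['pixels'].sum())) for d in ctrl.cut_out(q,n)])
print(ctrl.camera_params("wrist"),ctrl.get_tcp_rot(),ctrl.get_t())
E
```

```text
side {'fov_y': 46.824620954850566, 'cx': 257.8246309946662, 'cy': 189.71210765265332, 'k1': -0.13186348994613542, 'rvec': array([ 1.9859548 , -0.83081924,  0.46852077]), 'tvec': array([-0.26386299,  0.27159332,  1.23565589])}
side lid_large [(0.88, [308, 247, 350, 280], 989)]
side lid_small [(0.57, [269, 154, 290, 163], 217), (0.54, [182, 204, 199, 218], 213), (0.51, [227, 149, 248, 160], 199), (0.47, [239, 166, 267, 179], 239)]
side lid_square [(0.84, [277, 175, 313, 192], 372)]
side lid_oblong [(0.74, [346, 221, 391, 241], 627)]
side jar_large [(0.6, [373, 235, 419, 286], 1806)]
side jar_small [(0.89, [324, 187, 351, 215], 630), (0.33, [277, 175, 309, 193], 377)]
side jar_square [(0.93, [191, 147, 223, 173], 666)]
side jar_oblong [(0.85, [278, 208, 319, 237], 1128)]
side tumbler [(0.94, [246, 180, 265, 214], 564)]
side pepper_mill [(0.71, [195, 168, 212, 203], 405), (0.15, [277, 209, 323, 237], 1171)]
top {'fov_y': 52.53123563057569, 'cx': 257.69496796079153, 'cy': 185.44860919522944, 'k1': -0.11913174606787827, 'rvec': array([ 2.11113582, -2.1539308 ,  0.1695286 ]), 'tvec': array(
[... 516 characters left out ...]
long [(0.74, [341, 143, 366, 172], 659), (0.24, [250, 184, 271, 204], 318)]
top jar_large [(0.86, [380, 161, 418, 198], 1061), (0.57, [342, 139, 365, 174], 716)]
top jar_small [(0.95, [298, 130, 323, 153], 476)]
top jar_square [(0.95, [157, 167, 187, 201], 852)]
top jar_oblong [(0.75, [289, 174, 329, 211], 729)]
top tumbler [(0.69, [249, 182, 270, 204], 290)]
top pepper_mill [(0.5, [202, 214, 222, 222], 227)]
{'fov_y': 62.806625046984706, 'cx': 256.45740104478665, 'cy': 193.33381049951208, 'k1': 0.029185151443079503, 'rvec': array([-2.33087738, -1.74676692, -0.23981432]), 'tvec': array([-0.64963017, -0.03432455,  0.37879828])} [1.41913806e-01 9.89879017e-01 5.40719453e-05 3.04174987e-05] 1.1
```

View pics/top0.png

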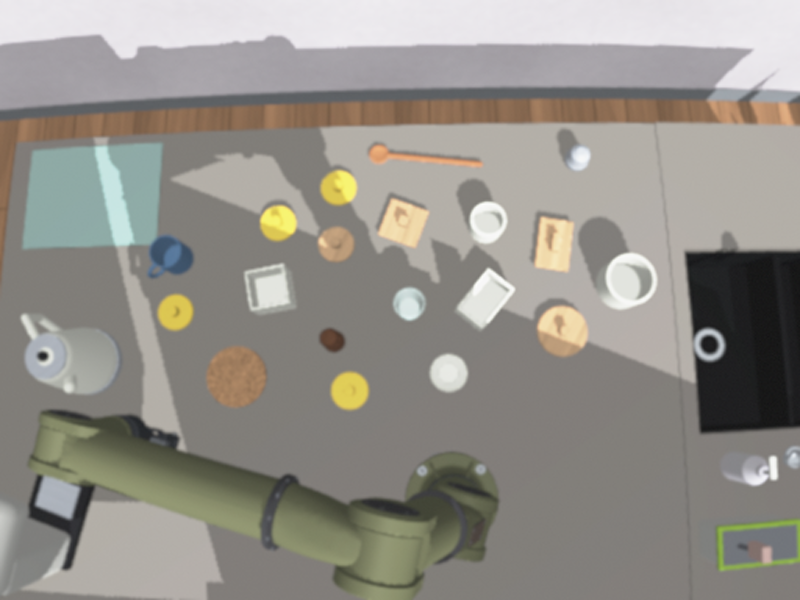

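View pics/side0.png

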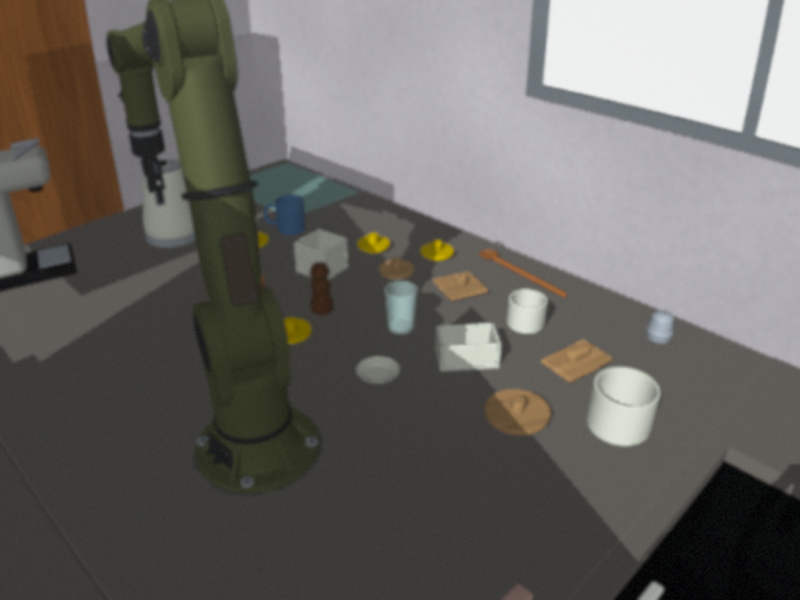

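```bash
cat > h.py <<'E'
from cell import ctrl
import numpy as np, cv2
from scipy.spatial.transform import Rotation as R
def K(p):
    f=192/np.tan(np.radians(p['fov_y']/2)); return np.array([[f,0,p['cx']],[0,f,p['cy']],[0,0,1.]]),np.array([p['k1'],0,0,0.])
def ray(p,uv,z):
    k,d=K(p); n=cv2.undistortPoints(np.float64(uv).reshape(-1,1,2),k,d).reshape(-1,2)
    Rm=cv2.Rodrigues(p['rvec'])[0]; c=-Rm.T@p['tvec']; v=np.c_[n,np.ones(len(n))]@Rm
    return c+v*((z-c[2])/v[:,2])[:,None]
def proj(p,P):
    k,d=K(p); return cv2.projectPoints(np.float64(P),p['rvec'],p['tvec'],k,d)[0].reshape(-1,2)
def down(yaw): # tool z down, closing line (tool y) at angle yaw+90deg in the world
    return (R.from_euler('z',yaw)*R.from_euler('x',np.pi)).as_quat()
E
python3 - <<'E'
from h import *
p=ctrl.camera_params("top"); s=1.5625
for n,u,v,z in [("lidL",562,331,.02),("lidO",553,243,.02),("lidSq",403,222,.02),("lidSm",336,244,.02),("jS",488,222,.07),("jO",486,299,.06),("jL",628,281,.095),("jSq",270,289,.085),("tum",409,303,.05),("mill",331,340,.06),("y1",339,188,.02),("y2",278,223,.02),("y3",349,391,.02),("bowl",448,373,.02)]:
    w=ray(p,[u/s,v/s],z)[0]; print(n,w.round(3),np.hypot(*w[:2]).round(3))
p=ctrl.camera_params("wrist"); Rm=cv2.Rodrigues(p['rvec'])[0]
T=R.from_quat(ctrl.get_tcp_rot()).as_matrix(); print("cam in tcp",T.T@(-Rm.T@p['tvec']-ctrl.get_tool_pos()),"\n",Rm@T)
for xy in [(.6,-.25),(.6,0),(.6,.2)]:
  for z in(.3,.4,.45):
    for y in (0,np.pi/2,-np.pi/2,np.pi):
        q=ctrl.solve_ik([*xy,z],down(y)); print(xy,z,round(y,2),None if q is None else np.round(q,2))
E
```

```text
lidL [ 0.393 -0.282  0.02 ] 0.484
lidO [ 0.614 -0.273  0.02 ] 0.672
lidSq [0.676 0.101 0.02 ] 0.683
lidSm [0.623 0.269 0.02 ] 0.678
jS [ 0.657 -0.105  0.07 ] 0.666
jO [ 0.47  -0.093  0.06 ] 0.479
jL [ 0.501 -0.429  0.095] 0.66
jSq [0.501 0.419 0.085] 0.653
tum [0.466 0.091 0.05 ] 0.475
mill [0.38  0.277 0.06 ] 0.47
y1 [0.769 0.262 0.02 ] 0.812
y2 [0.681 0.416 0.02 ] 0.798
y3 [0.26  0.239 0.02 ] 0.353
bowl [0.298 0.    0.02 ] 0.298
cam in tcp [ 0.06942356 -0.00019564 -0.14228281] 
 [[ 1.60302792e-04  9.99999790e-01  6.27921696e-04]
 [-9.62827726e-01  3.23955750e-04 -2.70116020e-01]
 [-2.70116167e-01 -5.61280066e-04  9.62827576e-01]]
(0.6, -0.25) 0.3 0 [ 0.24  0.3   0.15  1.35 -0.04  1.5  -1.19]
(0.6, -0.25) 0.3 1.57 [ 0.19  0.3   0.22  1.35 -0.06  1.5   0.4 ]
(0.6, -0.25) 0.3 -1.57 [-0.39  0.45  1.07  1.37 -0.39  1.54 -2.5 ]
(0.6, -0.25) 0.3 3.14 [ 0.15  0.3   0.26  1.35 -0.08  1.5   1.98]
(0.6, -0.25) 0.4 0 [ 0.18  0.31  0.24  1.15 -0.07  1.7  -1.17]
(0.6, -0.25) 0.4 1.57 [ 0.15  0.31  0.29  1.15 -0.09  1.7   0.41]
(0.6, -0.25) 0.4 -1.57 [-0.34  0.44  1.06  1.17 -0.39  1.73 -2.52]
(0
[... 1020 characters left out ...]
, 0.2) 0.3 1.57 [-0.74  0.27  0.48  1.41 -0.12  1.49 -0.27]
(0.6, 0.2) 0.3 -1.57 [ 0.46  0.49 -1.18  1.36  0.45  1.58  2.47]
(0.6, 0.2) 0.3 3.14 [-0.63  0.26  0.34  1.4  -0.09  1.49  1.27]
(0.6, 0.2) 0.4 0 [-0.78  0.28  0.56  1.21 -0.15  1.69 -1.83]
(0.6, 0.2) 0.4 1.57 [-0.73  0.28  0.49  1.21 -0.13  1.69 -0.27]
(0.6, 0.2) 0.4 -1.57 [ 0.39  0.48 -1.18  1.16  0.45  1.77  2.49]
(0.6, 0.2) 0.4 3.14 [-0.63  0.27  0.36  1.2  -0.09  1.69  1.27]
(0.6, 0.2) 0.45 0 [-0.76  0.31  0.57  1.09 -0.17  1.79 -1.82]
(0.6, 0.2) 0.45 1.57 [-0.72  0.3   0.5   1.08 -0.15  1.79 -0.27]
(0.6, 0.2) 0.45 -1.57 [ 0.34  0.49 -1.18  1.04  0.47  1.87  2.5 ]
(0.6, 0.2) 0.45 3.14 [-0.63  0.29  0.37  1.08 -0.11  1.79  1.28]
```

```bash
python3 - <<'E'
from h import *
import pickle
out=[]
for i,y in enumerate([.3,0,-.3]):
    ctrl.movep([.57,y,.3],down(0)); ctrl.sleep(.2)
    p=ctrl.camera_params("wrist"); im=ctrl.capture("wrist"); D={}
    for q in "lid_large lid_small lid_square lid_oblong jar_large jar_small jar_square jar_oblong tumbler pepper_mill".split():
        D[q]=ctrl.cut_out(q,"wrist")
        print(i,q,[(round(d['conf'],2),[int(v) for v in d['bbox']],ray(p,np.argwhere(d['pixels']).mean(0)[::-1],.02)[0,:2].round(2)) for d in D[q]])
    out.append((p,im,D))
pickle.dump(out,open("w.pkl","wb")); print(ctrl.get_t())
cv2.imwrite("pics/w.png",cv2.resize(np.vstack([np.hstack([out[0][1],out[1][1]]),np.hstack([out[2][1],0*out[0][1]])])[:,:,::-1],(800,600),interpolation=cv2.INTER_AREA))
E
```

```text
0 lid_large []
0 lid_small [(0.9, [249, 78, 314, 150], array([0.62, 0.27])), (0.74, [124, 29, 200, 105], array([0.68, 0.42])), (0.67, [287, 319, 320, 347], array([0.29, 0.23])), (0.67, [2, 202, 33, 260], array([0.46, 0.65])), (0.57, [253, 1, 322, 32], array([0.74, 0.27])), (0.43, [254, 259, 294, 340], array([0.35, 0.28]))]
0 lid_square [(0.9, [358, 19, 472, 127], array([0.68, 0.1 ]))]
0 lid_oblong []
0 jar_large []
0 jar_small [(0.2, [255, 258, 295, 338], array([0.35, 0.28]))]
0 jar_square [(0.77, [101, 160, 206, 256], array([0.5 , 0.44]))]
0 jar_oblong [(0.83, [473, 201, 511, 267], array([ 0.46, -0.04]))]
0 tumbler []
0 pepper_mill [(0.95, [251, 256, 292, 338], array([0.35, 0.27]))]
1 lid_large [(0.95, [401, 233, 496, 306], array([ 0.41, -0.28]))]
1 lid_small [(0.84, [12, 76, 88, 150], array([0.62, 0.27])), (0.7, [1, 2, 69, 31], array([0.74, 0.26]))]
1 lid_square [(0.96, [124, 17, 228, 128], array([0.68, 0.1 ]))]
1 lid_oblong [(0.91, [421, 67, 512, 180], array([ 0.62, -0.27]))]
1 jar_large []
1 jar_small [(0.68, [305, 36, 393, 117], array([ 0.67, -0.11]))]
1 jar_square [(0.58, [33, 259, 94, 312], array([0.38, 0.29]))]
1 jar_oblong [(0.86, [274, 173, 382, 285], array([ 0.47, -0.09])), (0.22, [158, 212, 214, 286], array([0.44, 0.1 ]))]
1 tumbler [(0.82, [160, 213, 214, 285], array([0.44, 0.1 ]))]
1 pepper_mill [(0.73, [33, 257, 96, 313], array([0.38, 0.29]))]
2 lid_large [(0.86, [203, 233, 288, 310], array([ 0.4 , -0.28]))]
2 lid_small []
2 lid_square []
2 lid_oblong [(0.68, [203, 68, 279, 180], array([ 0.62, -0.28]))]
2 jar_large [(0.93, [312, 161, 428, 257], array([ 0.5 , -0.46]))]
2 jar_small [(0.67, [44, 37, 143, 116], array([ 0.67, -0.09]))]
2 jar_square []
2 jar_oblong [(0.76, [47, 174, 160, 283], array([ 0.47, -0.08]))]
2 tumbler [(0.79, [0, 214, 11, 248], array([0.46, 0.06]))]
2 pepper_mill []
7.5
```

View pics/w.png

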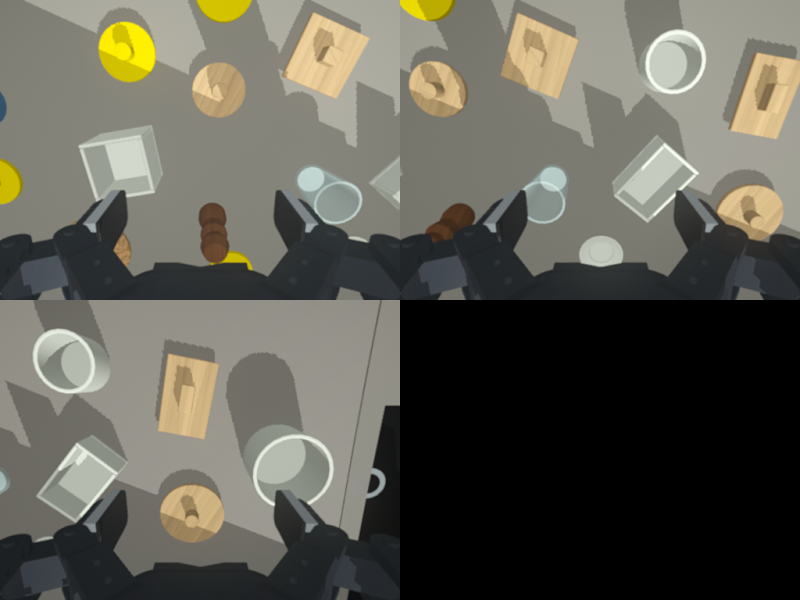

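```bash
cat > fit.py <<'E'
from h import *
import pickle
from scipy.optimize import minimize
def prism(sx,sy,z0,z1,rnd):
    a=np.linspace(0,2*np.pi,64,endpoint=False)
    b=np.c_[np.cos(a)*sx/2,np.sin(a)*sy/2] if rnd else np.array([[1,1],[-1,1],[-1,-1],[1,-1]])*[sx/2,sy/2]
    return np.vstack([np.c_[b,np.full(len(b),z)] for z in(z0,z1)])
def lid(a,b,ka,kb,r): return [prism(a-.028,b-.028,0,.01,r),prism(a,b,.01,.02,r),prism(ka,kb,.02,.044,r)]
M={'lid_large':lid(.124,.124,.026,.026,1),'lid_small':lid(.09,.09,.026,.026,1),'lid_square':lid(.1,.1,.024,.024,0),'lid_oblong':lid(.128,.084,.044,.022,0),
'jar_large':[prism(.12,.12,0,.095,1)],'jar_small':[prism(.086,.086,0,.07,1)],'jar_square':[prism(.096,.096,0,.085,0)],'jar_oblong':[prism(.124,.08,0,.06,0)]}
S=4
def render(p,n,v):
    c,s=np.cos(v[2]),np.sin(v[2]); m=np.zeros((384*S//1,512*S),np.uint8)
    for P in M[n]:
        Q=P@np.array([[c,s,0],[-s,c,0],[0,0,1]])+[v[0],v[1],0]
        h=cv2.convexHull(((proj(p,Q)+.5)*S*16).astype(np.int32)); cv2.fillConvexPoly(m,h,255,shift=4)
    return cv2.resize(m,(512,384),interpolation=cv2.INTER_AREA)/255.
def fit(n,v0,views,ign):
    rnd=n.endswith('large') or n.endswith('small')
    def cost(v):
        v=[v[0]/1e3,v[1]/1e3,0 if rnd else np.radians(v[2])]; c=0
        for p,m in views:
            r=render(p,n,v); c+=(np.minimum(r,m)*~ign).sum()/(np.maximum(r,m)*~ign).sum()
        return -c/len(views)
    best=None
    for y in ([0] if rnd else np.arange(0,180 if 'oblong' in n else 90,15)):
        x0=np.array([v0[0]*1e3,v0[1]*1e3,y]); 
        r=minimize(cost,x0,method='Nelder-Mead',options=dict(initial_simplex=x0+np.vstack([np.zeros(3),np.diag([12,12,10])]),maxiter=90,xatol=.1,fatol=1e-4))
        if best is None or r.fun<best.fun: best=r
    return best
E
cat > run.py <<'E'
from fit import *
out=pickle.load(open("w.pkl","rb"))
I=np.stack([o[1].astype(int) for o in out]); ign=(np.ptp(I,axis=0).max(-1)<25)&(I.mean((0,3))<150)
ign[:215]=0; ign=cv2.dilate(cv2.morphologyEx(ign.astype(np.uint8),cv2.MORPH_OPEN,np.ones((3,3))),np.ones((9,9)))>0
g={'lid_large':(.393,-.282),'lid_oblong':(.614,-.273),'lid_square':(.676,.101),'lid_small':(.623,.269),'jar_small':(.657,-.105),'jar_oblong':(.47,-.093),'jar_large':(.501,-.429),'jar_square':(.501,.419)}
res={}
use={'lid_large':[1,2],'lid_oblong':[2],'lid_square':[0,1],'lid_small':[0,1],'jar_small':[1,2],'jar_oblong':[1,2],'jar_large':[2],'jar_square':[0]}
vis=[o[1].copy() for o in out]
for n,w in use.items():
    vs=[(out[i][0],out[i][2][n][0]['pixels']) for i in w]
    for k in ([vs] if len(vs)==1 else [vs]+[[v] for v in vs]):
        if k is not vs and len(w)>1 and 'round' in n: continue
        r=fit(n,g[n],k,ign); 
        if k is vs: res[n]=r.x*[1e-3,1e-3,np.pi/180]
        print(n,r.x.round(1),round(r.fun,3))
    for i in w:
        c,_=cv2.findContours((render(out[i][0],n,res[n])>.5).astype(np.uint8),cv2.RETR_EXTERNAL,cv2.CHAIN_APPROX_NONE); cv2.drawContours(vis[i],c,-1,(255,0,0),1)
for v in vis: v[ign]=v[ign]//2+[0,90,0]
pickle.dump(res,open("res.pkl","wb"))
cv2.imwrite("pics/fit.png",cv2.resize(np.vstack([vis[1][:300],vis[2][:300]])[:,:,::-1],(512,600)))
cv2.imwrite("pics/fit0.png",vis[0][:,:,::-1])
E
python3 run.py
```

```text
lid_large [ 393.  -281.4    6.5] -0.981
lid_large [ 392.3 -281.1    5. ] -0.983
lid_large [ 394.8 -281.6    5.7] -0.986
lid_oblong [ 612.7 -275.2  -10.2] -0.972
lid_square [674.8 101.9 -21.8] -0.974
lid_square [674.8 102.4  68.5] -0.98
lid_square [674.7 101.1  67.9] -0.977
lid_small [623.4 270.4   0.9] -0.958
lid_small [623.4 271.2   4.6] -0.953
lid_small [623.3 270.2   3.7] -0.964
jar_small [ 664.1 -104.1    1.2] -0.95
jar_small [ 663.9 -103.6    6.2] -0.962
jar_small [ 664.  -105.4    0. ] -0.945
jar_oblong [473.  -90.6 -41.5] -0.973
jar_oblong [473.4 -90.2 138.9] -0.976
jar_oblong [472.6 -90.9 138.7] -0.973
jar_large [ 506.2 -436.7    7.3] -0.967
jar_square [506.6 427.9 100.1] -0.985
```

View pics/fit.png

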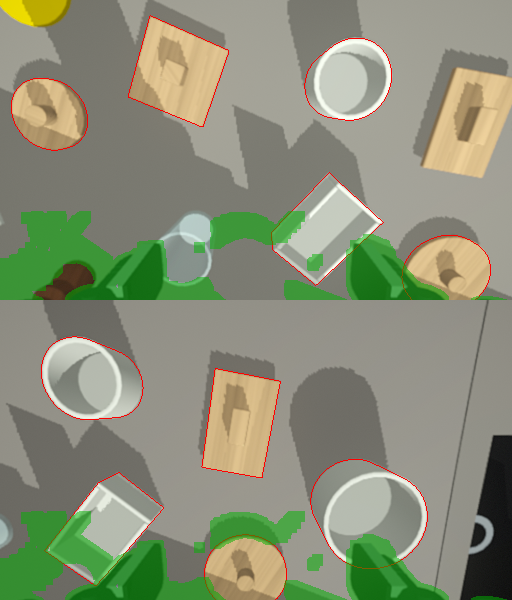

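View pics/fit0.png

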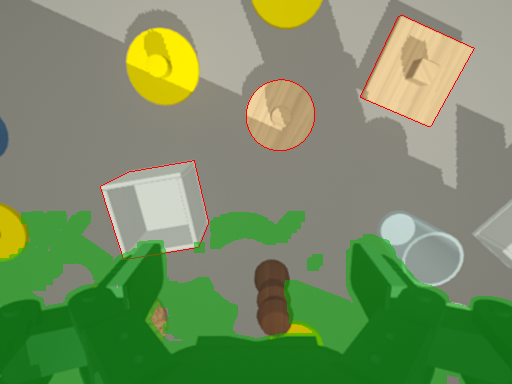

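```bash
cat > pp.py <<'E'
from h import *
import pickle,itertools
res=pickle.load(open("res.pkl","rb"))
H=dict(large=.095,small=.07,square=.085,oblong=.06); W=dict(large=.026,small=.026,square=.024,oblong=.022); G=.023
def wrap(a): return (a+np.pi)%(2*np.pi)-np.pi
def do(n):
    L,J=res['lid_'+n],res['jar_'+n]; az=[np.arctan2(v[1],v[0])+np.pi/2 for v in(L,J)]
    if n in('large','small'): yl,yj=az
    else:
        s=np.pi/2 if n=='square' else np.pi
        yl,yj=min(((L[2]+i*s,J[2]+j*s) for i in range(-4,5) for j in range(-4,5)),key=lambda t:max(abs(t[0]-az[0]),abs(t[1]-az[1])))
    Z=.25
    for P in ([*L[:2],Z],yl),([*L[:2],G],yl),([*J[:2],Z],yj),([*J[:2],H[n]-.01+G],yj): assert ctrl.solve_ik(P[0],down(P[1])) is not None,P
    ctrl.gripper_to(.052,45); ctrl.movep([*L[:2],.12 if False else Z],down(yl))
    ctrl.move_linear([*L[:2],.06],max_speed=.2)
    if ctrl.move_linear([*L[:2],G],max_speed=.06,stop_force=8): print("touch at",ctrl.get_tool_pos())
    z0=ctrl.get_tool_pos()[2]
    ctrl.gripper_to(.0,45); o=ctrl.get_opening(); print(n,"opening",round(o,4),"force",ctrl.get_gripper_force())
    assert abs(o-W[n])<.006
    ctrl.move_linear([*L[:2],Z],max_speed=.15); print("held",round(ctrl.get_opening(),4))
    ctrl.movep([*J[:2],Z],down(yj))
    zf=H[n]-.01+z0
    ctrl.move_linear([*J[:2],zf+.02],max_speed=.15); ctrl.sleep(.2)
    t=ctrl.move_linear([*J[:2],zf-.002],max_speed=.025,stop_force=4); z=ctrl.get_tool_pos()[2]
    print("placed",t,"height over nominal mm",round((z-zf)*1e3,1),ctrl.get_wrist_force().round(1),"t",ctrl.get_t())
    return zf,z,yj
def release(n,zf):
    J=res['jar_'+n]; ctrl.gripper_to(.05); ctrl.move_linear([*J[:2],zf+.05],max_speed=.1)
    ctrl.move_linear([*J[:2],.25],max_speed=.25)
E
python3 - <<'E'
from pp import *
zf,z,y=do('large')
if z-zf<.004: release('large',zf)
print(ctrl.get_t())
E
```

```text
large opening 0.0247 force 44.087079763412476
held 0.0244
placed True height over nominal mm 0.7 [-0.9 -0.3  4.2] t 15.3083
16.8417
```

```bash
python3 - <<'E'
from pp import *
for n in('oblong','small','square'):
    zf,z,y=do(n)
    if z-zf>.004: print("HIGH",n); break
    release(n,zf)
print(ctrl.get_t())
E
```

```text
oblong opening 0.0211 force 45.97378492355347
held 0.0211
placed True height over nominal mm 0.4 [-1.2  0.8  3.3] t 25.925
small opening 0.0244 force 44.575170278549194
held 0.0245
placed True height over nominal mm 0.7 [-1.2  0.8  4.3] t 36.65
square opening 0.023 force 45.26343762874603
held 0.023
placed True height over nominal mm 0.6 [-1.1  0.4  4.3] t 46.5583
48.15
```

Everything seated at nominal height; checking by camera.

```bash
python3 - <<'E'
from h import *
V=[]
for y in (.4,0,-.3):
    ctrl.movep([.52,y,.32],down(0)); ctrl.sleep(.2); V.append(ctrl.capture("wrist"))
V.append(ctrl.capture("side"))
cv2.imwrite("pics/end.png",cv2.resize(np.vstack([np.hstack(V[:2]),np.hstack(V[2:])])[:,:,::-1],(800,600),interpolation=cv2.INTER_AREA)); print(ctrl.get_t())
E
```

```text
53.0583
```

View pics/end.png

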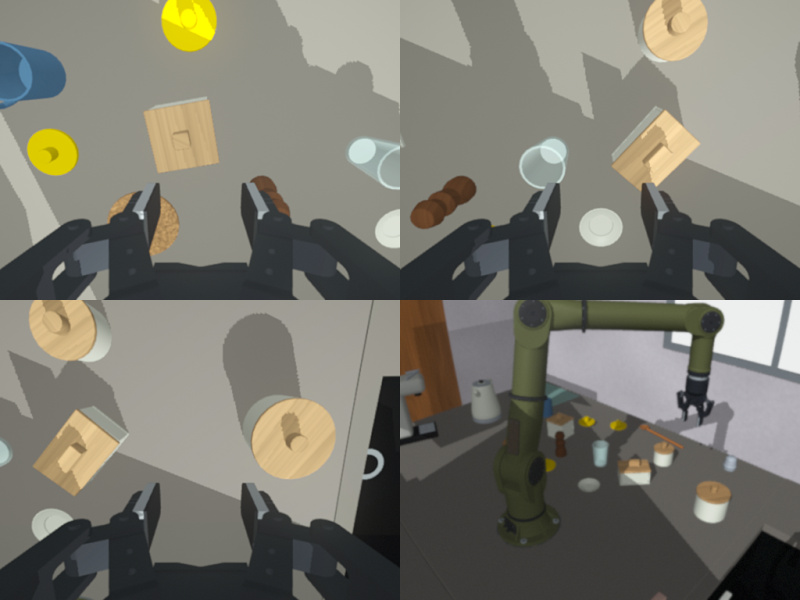

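All four lids sit flat and square: square at (181,135), small at (675,25), oblong at (655,150) and large at (293,438). The tumbler and mill are still standing, and the gripper is clear of everything.

```bash
python3 -c "
from cell import ctrl
print(ctrl.hand_in())"
```

```text
the job is handed in; nothing more can be done
None
```

All four wooden lids are on their matching jars, seated within 1 mm of nominal height and released; the tumbler and pepper mill are still standing, and the job was handed in at about 53 s of the 120 s limit.

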